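# Clear the mills off the lid and hold the box open

### The arm

A 6-joint arm with a two-finger parallel gripper is mounted at the origin on the work surface. World frame = base frame: x ahead of the robot, y to its left, z up, the work surface at z = 0. Lengths are in mm, angles in rad, forces in N, time in s.
With the tool pointing down it reaches from about 300 to 875 mm from the base axis. Payload 6.4 kg.
Tool frame: the origin (TCP) lies on the mounting face of the last link; the fingertips stand 166 mm ahead of it and the grasp point (between the pads) lies 147 mm ahead of it (ctrl.finger_overhang is the distance from the TCP to the fingertips, in mm); z points along the fingers, y is the line along which they close (so a half turn about z gives the same grasp; the last joint's range is limited). The gripper opens to 88 mm and grips with 3 to 60 N. Pads are 18 mm wide; open, the fingers measure 123 mm over their backs; the gripper's body (75 mm by 187 mm) begins 45 mm behind the grasp point.
Start: joints at [0.895, 0.181, 1.607, -0, 1.354, -0.206], TCP at [260.299, 512.725, 404.714] pointing down, gripper open.
Joint ranges: [-2.99, 2.99], [-0.89, 2.07], [0.3, 2.58], [-1.14, 4.28], [0, 2.63], [-3.12, 3.12]. Speed limits (rad/s): [2.57, 2.57, 3.01, 3.14, 3.14, 3.14].

### API

Orientations are given as a rotation vector (axis times angle).
In Python, from plant import ctrl gives the robot as it stands.
- The arm moves only by the tool creep_tool, called after "Request:" as a command line: name --argument value ..., lists and objects as JSON in quotes. Schema: {"type":"object","properties":{"deltas":{"type":"object","properties":{"plan":{"type":"array","items":{"type":"array","items":{"type":"number"},"minItems":6,"maxItems":6},"minItems":1,"maxItems":12}},"additionalProperties":false,"required":["plan"]},"jaw":{"type":"number"},"squeeze":{"type":"number"},"only":{"type":"string"},"quiet":{"type":"boolean"},"lines":{"type":"string"}},"required":["deltas"],"additionalProperties":false}. deltas is an object whose key "plan" holds a list of rows, 1 to 12 of them, each of 6 numbers: dx, dy, dz in fractions of the full range, 1 being 50 cm, then a rotation vector rx, ry, rz in parts of the range, where 1.0 means 4 rad; each row is the pose to reach, as a shift and turn from the pose commanded when the call began, along the tool's axes at that moment; what a row does not reach only later rows make up. A row lasts 1/12 s, in which the tool goes at most 41.7 mm and 0.125 rad, less where a joint would pass 70% of its speed; a pose out of reach is approached as far as the arm can. jaw is the finger opening in mm, set as the call begins (left out keeps the last). The fingers move at their own pace and stop on an object; squeeze is the grip in N (left out, the last holds). Time passes only in rows, so rows that do not move let the fingers close. The tool returns the time, the measured TCP pose, the force, the opening and the grip force at its end. only (a regular expression) keeps the lines of the reply that match it, lines (a string "A,B") keeps lines A to B, and quiet returns only ok. Input that does not fit is refused with a message, and nothing moves.
- ctrl.get_state(): the state, without advancing time (a new reading comes with each control period).
- ctrl.grab_frame(name): name is "scene" or "top" or "wrist"; returns the picture (400x640x3 uint8, red, green, blue); there is no depth.
- ctrl.get_calibration(name): a dict with "K" (3x3 intrinsics, pixels), "k1" (the pictures are not rectified: a ray, as slopes to the right and down, at radius r is drawn at 1 + k1 r^2 times it, then the intrinsics apply), "R" (3x3) and "t" (3): a world point X has camera coordinates R X + t. Camera axes: x right, y down, z forward; pixel columns grow to the right and rows downward; lengths in mm; the calibration is good to about 2 mm. A picture is of the moment at which its call begins: read the wrist's pose just before it. get_calibration takes no time and is no camera call; for the wrist camera it gives the pose at the moment of the call.
- ctrl.close_job(): hands the job in; it is judged then, once.
The state is a dict: "time_s": time; "joint_positions": joint angles; "joint_velocities": joint speeds; "joint_torque": joint torques, N m; "ee_pos": TCP position; "ee_rot": TCP orientation; "wrist_force": force on the tool from outside, world axes, zero at the start; "wrist_torque": the same for the moment, N m; "width": finger opening in mm; "gripper_force": force on a finger pad.
Only numpy, scipy, OpenCV 4.12 (cv2) and the standard library are available. Lean on these libraries where they do the work, as an engineer would, in place of code of your own. Each camera call takes 0.05 s, during which the arm holds its last target. There are 200 camera calls.

### The job

Someone needs both hands to take things out of the light wooden box on the worktop, but the salt and pepper mills stand on its lid. With the lid still shut, stand the two mills upright in the two round wells of the dark wooden caddy, one in each (either way round), right down to the bottom; then lift the lid until it stands open at 45 degrees from shut and finish while holding it there, because it falls shut when let go. Do not knock a mill over, and leave the bowl, the oil bottle and the jar where they are.

Things in the scene. Friction and masses are not known exactly. Their poses are not given: they have to be found in the camera images.
- box: Light wooden box, fixed, with a hinged lid. 220 mm (x) by 260 mm (y) by 110 mm high without lid, walls 10 mm; lid 12 mm thick, its top 122 mm above the worktop when shut. Origin: centre of the underside, z up; -x is the front, roughly towards the robot; the hinge runs along y on the far (+x) rim. Stands left or right of the robot's centre line, the caddy on the other side.
- lid (a joint): Angle of the box's lid, rad: 0 shut, grows as the front edge swings up and back, 0.785 is 45 degrees, stop at 1.3. No spring, hardly any friction: it falls shut from any angle. The lid weighs about 0.45 kg, about 2.5 N to lift at its bar.
- lid_hinge (a point): Point on the lid's hinge line, at mid-width, on the far top rim of the box (110 mm above the worktop, 110 mm from the box's origin along its +x). The lid turns about the box's y axis through this point.
- lid_bar (a point): Centre of the lid's dark steel bar: round, 12 mm thick, 110 mm long, parallel to the hinge, axis 35 mm above the lid's top, 25 mm behind its front edge, on two 10 mm posts 98 mm apart. Moves with the lid, has its axes. Lid shut: 195 mm in front of the hinge line, 47 mm above it (157 mm above the worktop). A straight-down gripper closed across the bar can follow it: the bar turns between the pads.
- caddy: Dark wooden block, fixed to the worktop, 90 mm (its x) by 200 mm (its y) by 55 mm high, with two round wells in its top. Origin at the centre of its underside, z up.
- caddy_hole0 (a point): Centre of the mouth of one well, on top of the caddy (55 mm up), 50 mm from its centre along its +y. Well 45 mm in diameter with a bevelled rim, 40 mm deep: its floor is 15 mm above the worktop.
- caddy_hole1 (a point): Centre of the mouth of the other well, alike, 50 mm from the caddy's centre along its -y.
- pepper_mill: Pepper mill: upright round mill, 140 mm tall, all wood. Loose, 0.14 to 0.28 kg. Starts standing on the shut lid. Origin: centre of its underside, z up its axis. Foot 40 mm in diameter to 45 mm height, its edge bevelled; waist 28 mm at 65 to 75 mm; head a straight cylinder 34 mm in diameter from 92 to 128 mm height (grip at 115); 12 mm nut on top. Both mills have this outline.
- salt_mill: Salt mill: upright round mill, 140 mm tall, wood with a white head. Loose, 0.14 to 0.28 kg. Starts standing on the shut lid. Origin: centre of its underside, z up its axis. Foot 40 mm in diameter to 45 mm height, its edge bevelled; waist 28 mm at 65 to 75 mm; head a straight cylinder 34 mm in diameter from 92 to 128 mm height (grip at 115); 12 mm nut on top. Both mills have this outline.
- bowl: White bowl, 96 mm wide, 45 mm high, loose, out to the right, nearer to the robot than the jar. Leave alone. Origin under its centre.
- oil_bottle: Green glass oil bottle, 60 mm in diameter, 170 mm tall, loose, out to the left. Leave alone. Origin under its centre.
- jar: Glass jar with steel cap, 70 mm in diameter, 100 mm tall, loose, out to the right. Leave alone. Origin under its centre.

How it is judged (in metres and radians):
On the way:
1. both mills stand released in the wells, one in each, with the lid still shut ((horizontal distance between pepper_mill and caddy_hole0 below 0.006 m or horizontal distance between pepper_mill and caddy_hole1 below 0.006 m) and z of each of pepper_mill, salt_mill in the frame of caddy below 0.021 m and angle between each of pepper_mill, salt_mill's own z axis and vertical below 0.1 rad and contact force between each of pepper_mill, salt_mill and the fingers below 0.2 N and (horizontal distance between salt_mill and caddy_hole0 below 0.006 m or horizontal distance between salt_mill and caddy_hole1 below 0.006 m) and value of joint lid below 0.1 rad), for 0.2 s.
At the end, for the whole second after the job is handed in: The robot is holding the lid (contact above 0.5 N), still, at 45 degrees give or take 5, and both mills stand upright at the bottom of the wells, one in each (foot within 6 mm of the well's axis and of its floor, tilt under 0.1 rad) ((horizontal distance between pepper_mill and caddy_hole0 below 0.006 m or horizontal distance between pepper_mill and caddy_hole1 below 0.006 m) and z of each of pepper_mill, salt_mill in the frame of caddy below 0.021 m and angle between each of pepper_mill, salt_mill's own z axis and vertical below 0.1 rad and (horizontal distance between salt_mill and caddy_hole0 below 0.006 m or horizontal distance between salt_mill and caddy_hole1 below 0.006 m) and value of joint lid between 0.698 and 0.873 rad and velocity of joint lid between -0.1 and 0.1 rad/s and (contact force between lid and the fingers above 0.5 N or contact force between lid and the arm above 0.5 N)); the arm keeps its last pose, push and grip.
It fails at once if the bowl is moved more than 20 mm (distance of bowl from where it was at the start of the episode above 0.02 m).
It fails at once if the oil bottle is moved more than 20 mm (distance of oil_bottle from where it was at the start of the episode above 0.02 m).
It fails at once if the jar is moved more than 20 mm (distance of jar from where it was at the start of the episode above 0.02 m).
It fails at once if a mill is knocked over (tilted more than 0.6 rad) (angle between pepper_mill's own z axis and vertical above 0.6 rad).
It fails at once if a mill is knocked over (tilted more than 0.6 rad) (angle between salt_mill's own z axis and vertical above 0.6 rad).
It also fails if it takes over 72 s, if anything falls off the work surface, if the arm or the gripper's body presses on something with over 40 N, if the wrist force passes 120 N, or if a joint passes its speed limit or range.

## Working session

There is one attempt and no reset: what is moved stays moved. The work goes in short steps, Python scripts to look and compute and a tool call to move; the robot and the scene stay as the last step left them, time stands still between calls to the robot, and variables do not carry over. Pictures are saved under pics/ and viewed, at most 10 in all, crops included, and the job is handed in when it is done.

```bash
ls; mkdir -p pics; python3 - <<'E'
from plant import ctrl
import cv2
s=ctrl.get_state();print(s)
for n in("scene","top"):
    cv2.imwrite(f"pics/{n}0.png",ctrl.grab_frame(n)[:,:,::-1]);print(n,ctrl.get_calibration(n))
E
```

```text
pics
plant.py
{'time_s': 0.0, 'joint_positions': array([ 8.94689114e-01,  1.81559822e-01,  1.60800621e+00, -2.10689922e-05,
        1.35378770e+00, -2.06281470e-01]), 'joint_velocities': array([-0.00116209, -0.00091733, -0.00047502, -0.00224298, -0.00152076,
       -0.00013864]), 'joint_torque': array([-1.06285970e-03, -4.33881032e+01, -3.41838956e+01,  7.02774106e-02,
        3.87059245e-02, -1.20800878e-04]), 'ee_pos': array([260.13739276, 512.50843396, 403.80018747]), 'ee_rot': array([-7.31053712e-01, -3.05459505e+00,  2.51460563e-03]), 'wrist_force': array([ 0.14788181,  0.25452351, -0.78297914]), 'wrist_torque': array([-0.03494533, -0.01610477,  0.00927088]), 'gripper_force': 0.0, 'width': 88.24087108974041}
scene {'K': array([[368.79160187,   0.        , 317.76690968],
       [  0.        , 368.79160187, 200.06630839],
       [  0.        ,   0.        ,   1.        ]]), 'k1': -0.03761139332724628, 'R': array([[ 0.88002474,  0.47442351, -0.02188118],
       [ 0.2959263 , -0.58379429, -0.75605017],
       [-0.37146208,  0.65886764, -0.65414781]]), 't': array([-502.70540182,  -74.88550029, 1410.1775928 ])}
top {'K': array([[421.78790611,   0.        , 319.20551959],
       [  0.        , 421.78790611, 201.72169618],
       [  0.        ,   0.        ,   1.        ]]), 'k1': -0.06921162904906665, 'R': array([[ 2.14148813e-02, -9.99770667e-01,  1.30169394e-04],
       [-9.89822928e-01, -2.12201236e-02, -1.40713460e-01],
       [ 1.40683952e-01,  2.88451739e-03, -9.90050355e-01]]), 't': array([   3.48020678,  595.70161599, 1177.39097424])}
```

View pics/scene0.png

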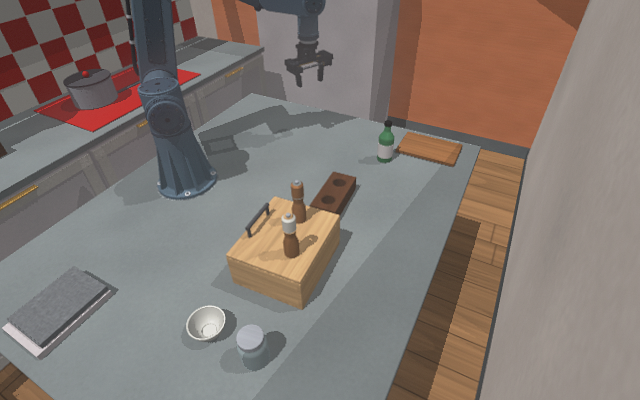

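View pics/top0.png

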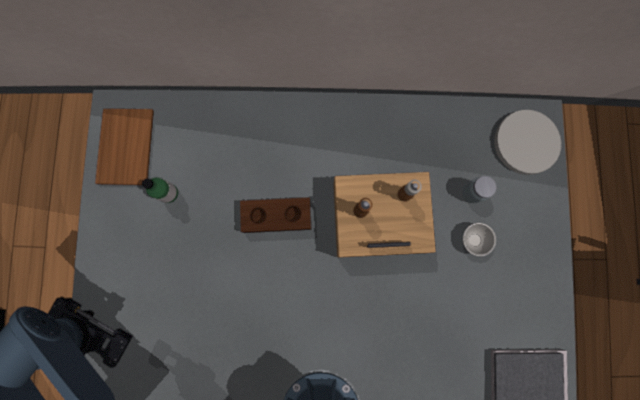

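The scene view shows the box at the centre, with salt at (291,235) and pepper at (299,200) on the lid. The caddy is left of the box, at (334,193). In the top view the head tops are at about (365,203) and (412,185), the wells at (258,215) and (293,213), and the bar at (386,244). I'll start with coarse positions.

```bash
cat > h.py <<'E'
import numpy as np, cv2
from plant import ctrl
from scipy.spatial.transform import Rotation as Ro
def ray(c,px):
    p=cv2.fisheye if 0 else None
    x=(np.array(px,float)-[c['K'][0,2],c['K'][1,2]])/c['K'][0,0]
    rd=np.hypot(*x); r=rd
    for _ in range(30): r=rd/(1+c['k1']*r*r)
    x=x*(r/rd if rd>0 else 1)
    R=np.array(c['R']);d=R.T@np.array([x[0],x[1],1]);return -R.T@c['t'],d/np.linalg.norm(d)
def plane(c,px,z):
    o,d=ray(c,px);return o+d*(z-o[2])/d[2]
def tri(obs):
    A=np.zeros((3,3));b=np.zeros(3);L=[]
    for c,px in obs:
        o,d=ray(c,px);P=np.eye(3)-np.outer(d,d);A+=P;b+=P@o;L.append((o,P))
    X=np.linalg.solve(A,b);return X,[round(float(np.linalg.norm(P@(X-o))),1) for o,P in L]
def proj(c,X):
    v=c['R']@np.array(X,float)+c['t'];x=v[:2]/v[2];x=x*(1+c['k1']*(x@x));return c['K'][0,0]*x+[c['K'][0,2],c['K'][1,2]]
def tool(target,yaw=None):
    "shift from the measured pose to a TCP target, in tool axes"
    s=ctrl.get_state();R=Ro.from_rotvec(s['ee_rot']).as_matrix();return R.T@(np.array(target)-s['ee_pos'])
E
python3 - <<'E'
from h import *
t=ctrl.get_calibration('top');s=ctrl.get_calibration('scene')
np.set_printoptions(precision=1,suppress=True)
for n,p,z,q in(("pep",(366,201),262,(297,182)),("salt",(414,184),262,(289,217)),("w0",(258,215),55,(339,183)),("w1",(293,213),55,(328,199)),("bar",(387,243.5),157,(258,219)),("corner",(337,256),122,(231,251))):
    print(n,plane(t,p,z),tri([(t,p),(s,q)]))
w=ctrl.get_calibration('wrist');print(w)
st=ctrl.get_state();R=Ro.from_rotvec(st['ee_rot']).as_matrix();print(R);print("cam in tool",R.T@(-w['R'].T@w['t']-st['ee_pos']),w['R']@R)
E
```

```text
pep [568.3 -95.1 262. ] (array([568.1, -95.7, 259.9]), [0.6, 0.6])
salt [ 611.8 -209.8  262. ] (array([ 613.9, -212.1,  251.6]), [0.1, 0.1])
w0 [551.7 189.9  55. ] (array([553.2, 191.4,  49. ]), [1.0, 1.0])
w1 [559.6  90.2  55. ] (array([560.7,  91. ,  54.6]), [1.3, 1.3])
bar [ 473.8 -161.7  157. ] (array([ 473.9, -164.4,  143.3]), [0.7, 0.7])
corner [439.6 -34.3 122. ] (array([ 386.7, -103.7,  -67.6]), [82.8, 82.8])
{'K': array([[283.3,   0. , 322.8],
       [  0. , 283.3, 199.7],
       [  0. ,   0. ,   1. ]]), 'k1': -0.042933489006337824, 'R': array([[ 0.5,  0.9, -0. ],
       [ 0.8, -0.4,  0.3],
       [ 0.3, -0.1, -1. ]]), 't': array([-575.8,  -42.3,  391.1])}
[[-0.9  0.5 -0. ]
 [ 0.5  0.9 -0. ]
 [ 0.  -0.  -1. ]]
cam in tool [79.4  1.6 19.5] [[-0.   1.  -0. ]
 [-1.  -0.  -0.3]
 [-0.3 -0.   1. ]]
```

```bash
python3 - <<'E'
from h import *
s=ctrl.get_state();R=Ro.from_rotvec(s['ee_rot']).as_matrix()
print(tool([560,20,480]).round(1),R.round(3))
T=np.array([[0,1,0],[1,0,0],[0,0,-1.]]);print(Ro.from_matrix(R.T@T).as_rotvec())
E
```

```text
[-490.3 -303.5  -75.8] [[-0.892  0.453 -0.001]
 [ 0.453  0.892 -0.001]
 [ 0.    -0.002 -1.   ]]
[-1.56204605e-03  5.65871213e-04  1.10101313e+00]
```

Careful with the scale: shifts go in shares of 50 cm and turns go in shares of 4 rad. That gives: -440 mm / 500 = -0.88, -405 mm / 500 = -0.81, 1.101 rad / 4 = 0.2753.

Request:
creep_tool --deltas '{"plan":[[-0.08, -0.05, -0.016, 0, 0, 0.025], [-0.16, -0.1, -0.03, 0, 0, 0.05], [-0.24, -0.15, -0.04, 0, 0, 0.075], [-0.32, -0.2, -0.06, 0, 0, 0.1], [-0.39, -0.24, -0.07, 0, 0, 0.125], [-0.46, -0.284, -0.08, 0, 0, 0.15], [-0.53, -0.328, -0.09, 0, 0, 0.175], [-0.6, -0.372, -0.1, 0, 0, 0.2], [-0.67, -0.414, -0.11, 0, 0, 0.225], [-0.74, -0.458, -0.12, 0, 0, 0.25], [-0.81, -0.5, -0.13, 0, 0, 0.2753], [-0.88, -0.544, -0.14, 0, 0, 0.2753]]}'

```text
time_s: 1.1
ee_pos: [518.6, 87.8, 472.1]
ee_rot: [-2.227, -2.215, 0.0]
wrist_force: [0.3, 0.6, -0.3]
width: 88.3
gripper_force: 0.0
```

```bash
python3 - <<'E'
from h import *
s=ctrl.get_state();print(s['ee_pos'],s['ee_rot'],tool([560,20,480]))
E
```

```text
[518.64420488  87.78343303 472.08629149] [-2.22746684e+00 -2.21502848e+00  1.31216935e-04] [-67.54979825  41.73277437  -7.93238083]
```

Converted, -60 mm / 500 = -0.12, 40 mm / 500 = 0.08.

Request:
creep_tool --deltas '{"plan":[[-0.06, 0.04, -0.008, 0, 0, 0], [-0.12, 0.08, -0.016, 0, 0, 0], [-0.12, 0.08, -0.016, 0, 0, 0], [-0.12, 0.08, -0.016, 0, 0, 0], [-0.12, 0.08, -0.016, 0, 0, 0]]}'

```text
time_s: 1.52
ee_pos: [557.8, 30.0, 479.4]
ee_rot: [-2.221, -2.22, 0.001]
wrist_force: [-0.1, 0.3, -0.3]
width: 88.2
gripper_force: 0.0
```

```bash
python3 - <<'E'
from h import *
import pickle
c=ctrl.get_calibration('wrist');im=ctrl.grab_frame('wrist');pickle.dump((c,im),open('A.pkl','wb'));cv2.imwrite('pics/wA.png',im[:,:,::-1])
E
```

```text
(no output)
```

View pics/wA.png

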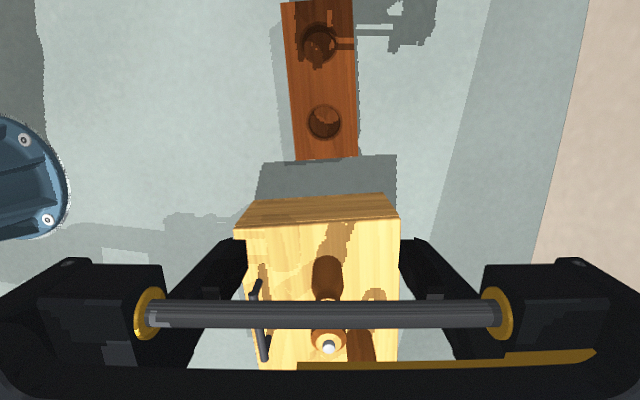

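View A shows the caddy wells at about (319,43) and (325,122). The pepper nut is at (329,346), partly behind the gripper's cross shaft. Next I'll take two views further over, where the mills aren't blocked.

Converted, -160 mm / 500 = -0.32, -120 mm / 500 = -0.24.

Request:
creep_tool --deltas '{"plan":[[-0.08, 0, 0, 0, 0, 0], [-0.16, 0, 0, 0, 0, 0], [-0.24, 0, 0, 0, 0, 0], [-0.32, 0, 0, 0, 0, 0], [-0.32, 0, 0, 0, 0, 0], [-0.32, 0, 0, 0, 0, 0], [-0.32, 0, 0, 0, 0, 0]]}'

```text
time_s: 2.15
ee_pos: [557.9, -128.8, 479.9]
ee_rot: [-2.22, -2.222, -0.001]
wrist_force: [-0.8, 0.5, -0.1]
width: 87.9
gripper_force: 0.0
```

```bash
python3 - <<'E'
from h import *
import pickle
c=ctrl.get_calibration('wrist');im=ctrl.grab_frame('wrist');pickle.dump((c,im),open('B.pkl','wb'));cv2.imwrite('pics/wB.png',im[:,:,::-1])
E
```

Request:
creep_tool --deltas '{"plan":[[-0.08, 0, 0, 0, 0, 0], [-0.16, 0, 0, 0, 0, 0], [-0.2, 0, 0, 0, 0, 0], [-0.2, 0, 0, 0, 0, 0], [-0.2, 0, 0, 0, 0, 0], [-0.2, 0, 0, 0, 0, 0]]}'

```text
time_s: 2.7
ee_pos: [558.4, -228.2, 480.1]
ee_rot: [-2.219, -2.223, -0.001]
wrist_force: [1.5, 0.6, 0.6]
width: 87.9
gripper_force: 0.0
```

```bash
python3 - <<'E'
from h import *
import pickle
c=ctrl.get_calibration('wrist');im=ctrl.grab_frame('wrist');pickle.dump((c,im),open('C.pkl','wb'))
b=cv2.imread('pics/wB.png')
cv2.imwrite('pics/BC.png',np.hstack([b[:300,120:520],im[:300,120:520,::-1]]))
E
```

```text
(no output)
```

View pics/BC.png

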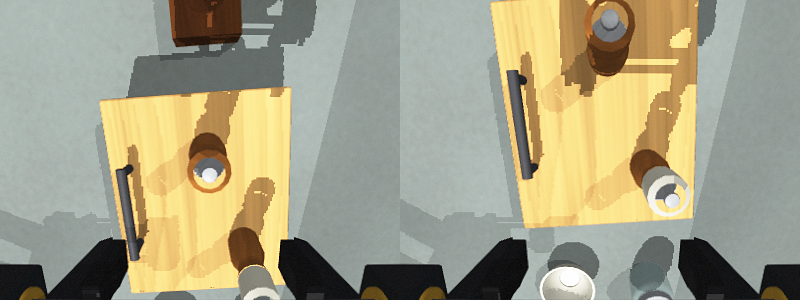

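Pepper's head is at about (329,172) in B and (330,22) in C; salt's is at about (388,195) in C. The bar runs from (241,170) to (256,260) in B. I'll zoom in for exact centres.

```bash
python3 - <<'E'
import pickle,cv2,numpy as np
B=pickle.load(open('B.pkl','rb'))[1];C=pickle.load(open('C.pkl','rb'))[1];A=pickle.load(open('A.pkl','rb'))[1]
def z(im,x,y,w=66,h=50,k=4): return cv2.resize(im[y:y+h,x:x+w],None,fx=k,fy=k,interpolation=cv2.INTER_NEAREST)
o=np.vstack([np.hstack([z(B,296,148),z(C,297,0),z(C,355,172)]),np.hstack([z(B,345,250),z(A,285,20),z(A,291,98)])])
cv2.imwrite('pics/zoom.png',o[:,:,::-1])
E
```

```text
(no output)
```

View pics/zoom.png

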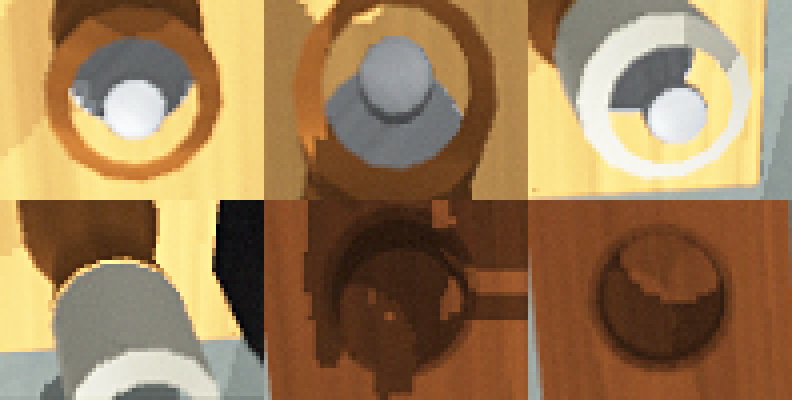

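```bash
python3 - <<'E'
from h import *
import pickle
np.set_printoptions(precision=1,suppress=True)
A,B,C=[pickle.load(open(f+'.pkl','rb')) for f in'ABC']
print('pep',tri([(B[0],(329,175)),(C[0],(329.25,18.25))]),plane(B[0],(329,175),256),plane(C[0],(329.25,18.25),256))
print('pep disc',plane(B[0],(329.0,172.7),250))
print('salt',plane(C[0],(392,200.25),256))
for (c,im),(x0,y0,x1,y1) in((B,(232,155,262,275)),(C,(225,60,256,192))):
    g=im[y0:y1,x0:x1].max(2)<75
    n,l,st,ce=cv2.connectedComponentsWithStats(g.astype('uint8'));k=1+st[1:,4].argmax()
    ys,xs=np.nonzero(l==k);print(st[k]+[x0,y0,0,0,0])
    m=[np.array([xs[ys==y].mean()+x0,y+y0]) for y in np.unique(ys)]
    for e in (0,len(m)//2,-1): print(m[e],plane(c,m[e],157))
print('w1',plane(A[0],(324,121.75),55),'w0',plane(A[0],(319.3,42),55))
# box front-left corner & back-left corner at 122
for c,p in((B[0],(220,101)),(B[0],(411,87)),(C[0],(247,228)),(C[0],(412,217))): print(plane(c,p,122))
E
```

```text
pep (array([563.3, -92.9, 262.2]), [0.0, 0.0]) [563.5 -94.3 256. ] [563.5 -91.2 256. ]
pep disc [563.6 -93.9 250. ]
salt [ 612.2 -213.3  256. ]
[232 238  16  37 517]
[232. 238.] [ 451.5 -193.   157. ]
[239. 256.] [ 457.6 -216.9  157. ]
[238. 274.] [ 453.9 -242.   157. ]
[235  70  21 108 373]
[236.  70.] [ 473.2 -109.7  157. ]
[243.5 124. ] [ 476.8 -162.   157. ]
[250.5 177. ] [ 479.9 -218.7  157. ]
w1 [559.9  94.1  55. ] w0 [553.9 194.2  55. ]
[441.7 -38.4 122. ]
[658.  -23.5 122. ]
[ 460.9 -294.9  122. ]
[ 674.4 -279.3  122. ]
```

Measured so far:

| Item | Result | Check |
|---|---|---|
| Pepper top | (563,-93,262) | 262 expected |
| Box edges | 257 x 217 mm, yaw about 4.3° | 260 x 220 |
| Bar centre | about (476,-164) | — |
| Well spacing | 100 mm | 100 |

I still need a second view of salt and the bar.

Converted, -80 mm / 500 = -0.16, -40 mm / 500 = -0.08.

Request:
creep_tool --deltas '{"plan":[[-0.08, 0.04, 0, 0, 0, 0], [-0.16, 0.08, 0, 0, 0, 0], [-0.16, 0.08, 0, 0, 0, 0], [-0.16, 0.08, 0, 0, 0, 0], [-0.16, 0.08, 0, 0, 0, 0]]}'

```text
time_s: 3.17
ee_pos: [598.4, -308.9, 479.7]
ee_rot: [-2.219, -2.222, -0.001]
wrist_force: [0.8, 0.0, 0.0]
width: 88.1
gripper_force: 0.0
```

```bash
python3 - <<'E'
from h import *
import pickle
np.set_printoptions(precision=1,suppress=True)
c=ctrl.get_calibration('wrist');im=ctrl.grab_frame('wrist');pickle.dump((c,im),open('D.pkl','wb'))
p=proj(c,(612,-213,256));print(p)
def z(x,y,w,h,k): return cv2.resize(im[y:y+h,x:x+w],None,fx=k,fy=k,interpolation=cv2.INTER_NEAREST)
x,y=int(p[0])-50,max(0,int(p[1])-50);print(x,y)
cv2.imwrite('pics/D.png',np.hstack([z(x,y,100,100,4),z(140,0,100,100,4)])[:,:,::-1])
E
```

```text
[341.6  86.3]
291 36
```

View pics/D.png

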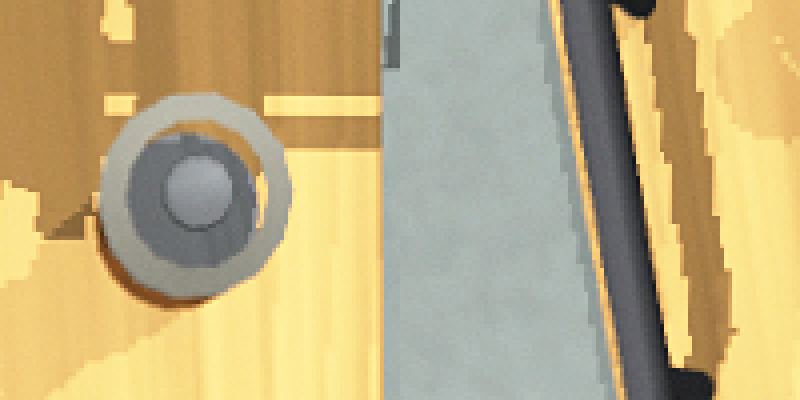

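```bash
python3 - <<'E'
from h import *
import pickle
np.set_printoptions(precision=1,suppress=True)
C,D=[pickle.load(open(f+'.pkl','rb')) for f in'CD']
print('salt',tri([(C[0],(392,200.25)),(D[0],(340,83.5))]),plane(D[0],(340,83.5),256))
E=[]
for (c,im),(x0,y0,x1,y1) in((C,(225,60,262,192)),(D,(175,0,222,125))):
    g=(im[y0:y1,x0:x1].max(2)<105)&(np.ptp(im[y0:y1,x0:x1].astype(int),axis=2)<25)
    n,l,st,ce=cv2.connectedComponentsWithStats(g.astype('uint8'));k=1+st[1:,4].argmax();print(st[k])
    ys,xs=np.nonzero(l==k);L=np.array([[xs[ys==y].min()+x0,y+y0] for y in np.unique(ys)]); 
    f=np.polyfit(L[10:-12,1],L[10:-12,0],1);yb=L[-1,1];E.append((c,(np.polyval(f,yb),yb)));print(E[-1][1],plane(c,E[-1][1],157))
print('bar left-edge low end',tri(E))
E
```

```text
salt (array([ 610.7, -211.6,  261.5]), [0.1, 0.1]) [ 610.9 -211.2  256. ]
[   2   10   31  109 1103]
(np.float64(242.42368350708364), np.int64(178)) [ 470.9 -219.8  157. ]
[   5    0   38  102 1169]
(np.float64(197.32427332395676), np.int64(101)) [ 470.8 -219.1  157. ]
bar left-edge low end (array([ 471.6, -219.2,  159.3]), [0.1, 0.1])
```

Salt's top is at (611,-212,261), against 262 expected, and the bar height is about 158, against 157. Now the salt grasp.

Converted, 97 mm / 500 = 0.194, 96 mm / 500 = 0.192.

Request:
creep_tool --deltas '{"plan":[[0.07, 0.01, 0, 0, 0, 0], [0.14, 0.02, 0, 0, 0, 0], [0.194, 0.024, 0, 0, 0, 0], [0.194, 0.024, 0, 0, 0, 0], [0.194, 0.024, 0.05, 0, 0, 0], [0.194, 0.024, 0.1, 0, 0, 0], [0.194, 0.024, 0.15, 0, 0, 0], [0.194, 0.024, 0.18, 0, 0, 0], [0.194, 0.024, 0.192, 0, 0, 0], [0.194, 0.024, 0.192, 0, 0, 0], [0.194, 0.024, 0.192, 0, 0, 0]]}' --jaw 88

```text
time_s: 4.13
ee_pos: [610.2, -212.7, 385.3]
ee_rot: [2.22, 2.221, 0.001]
wrist_force: [0.6, -0.1, 0.7]
width: 88.1
gripper_force: 0.0
```

Request:
creep_tool --deltas '{"plan":[[0, 0, 0, 0, 0, 0], [0, 0, 0, 0, 0, 0], [0, 0, 0, 0, 0, 0], [0, 0, 0, 0, 0, 0], [0, 0, 0, 0, 0, 0], [0, 0, 0, 0, 0, 0]]}' --jaw 20 --squeeze 25

```text
time_s: 4.63
ee_pos: [610.1, -213.3, 384.3]
ee_rot: [2.221, 2.221, 0.0]
wrist_force: [-0.3, -0.2, 0.0]
width: 50.2
gripper_force: 0.0
```

Request:
creep_tool --deltas '{"plan":[[0, 0, 0, 0, 0, 0], [0, 0, 0, 0, 0, 0], [0, 0, 0, 0, 0, 0], [0, 0, 0, 0, 0, 0], [0, 0, 0, 0, 0, 0], [0, 0, 0, 0, 0, 0]]}'

```text
time_s: 5.13
ee_pos: [610.1, -213.2, 384.0]
ee_rot: [-2.221, -2.221, 0.0]
wrist_force: [0.0, 0.8, 0.7]
width: 32.6
gripper_force: 25.0
```

Request:
creep_tool --deltas '{"plan":[[0, 0, -0.02, 0, 0, 0], [0, 0, -0.06, 0, 0, 0], [0, 0, -0.12, 0, 0, 0], [0, 0, -0.18, 0, 0, 0], [0, 0, -0.24, 0, 0, 0], [0, 0, -0.24, 0, 0, 0], [0, 0, -0.24, 0, 0, 0]]}'

```text
time_s: 5.72
ee_pos: [610.2, -213.2, 507.0]
ee_rot: [2.218, 2.218, 0.002]
wrist_force: [-0.3, -0.5, -1.9]
width: 33.4
gripper_force: 25.0
```

Converted, 270 mm / 500 = 0.54, 100 mm / 500 = 0.2.

Request:
creep_tool --deltas '{"plan":[[0, 0, -0.08, 0, 0, 0], [0.04, -0.01, -0.09, 0, 0, 0], [0.12, -0.024, -0.09, 0, 0, 0], [0.2, -0.04, -0.09, 0, 0, 0], [0.28, -0.054, -0.09, 0, 0, 0], [0.36, -0.07, -0.09, 0, 0, 0], [0.43, -0.084, -0.09, 0, 0, 0], [0.5, -0.1, -0.09, 0, 0, 0], [0.54, -0.11, -0.09, 0, 0, 0], [0.54, -0.11, -0.09, 0, 0, 0], [0.54, -0.11, -0.09, 0, 0, 0], [0.54, -0.11, -0.09, 0, 0, 0]]}'

```text
time_s: 6.72
ee_pos: [555.2, 56.3, 547.8]
ee_rot: [-2.221, -2.221, 0.003]
wrist_force: [0.2, -0.3, -0.8]
width: 33.0
gripper_force: 25.0
```

```bash
python3 - <<'E'
from h import *
import pickle
c=ctrl.get_calibration('wrist');im=ctrl.grab_frame('wrist');pickle.dump((c,im),open('E.pkl','wb'))
E
```

Request:
creep_tool --deltas '{"plan":[[0.06, 0, 0.06, 0, 0, 0], [0.1, 0, 0.12, 0, 0, 0], [0.1, 0, 0.12, 0, 0, 0], [0.1, 0, 0.12, 0, 0, 0], [0.1, 0, 0.12, 0, 0, 0], [0.1, 0, 0.12, 0, 0, 0]]}'

```text
time_s: 7.27
ee_pos: [555.8, 105.4, 490.7]
ee_rot: [2.222, 2.218, 0.002]
wrist_force: [0.5, 0.7, -1.0]
width: 33.1
gripper_force: 25.0
```

```bash
python3 - <<'E'
from h import *
import pickle
c=ctrl.get_calibration('wrist');im=ctrl.grab_frame('wrist');pickle.dump((c,im),open('F.pkl','wb'))
ce,ie=pickle.load(open('E.pkl','rb'));o=[]
for cc,ii in((ce,ie),(c,im)):
  for X in((554,194,55),(560,94,55)):
    p=proj(cc,X).astype(int);x=p[0]-25;y=max(0,p[1]-25);print(p,x,y)
    o.append(cv2.resize(ii[y:y+50,x:x+50],None,fx=6,fy=6,interpolation=cv2.INTER_NEAREST))
cv2.imwrite('pics/EF.png',np.vstack([np.hstack(o[:2]),np.hstack(o[2:])])[:,:,::-1])
E
```

```text
[321  70] 296 45
[325 136] 300 111
[319 102] 294 77
[324 172] 299 147
```

View pics/EF.png

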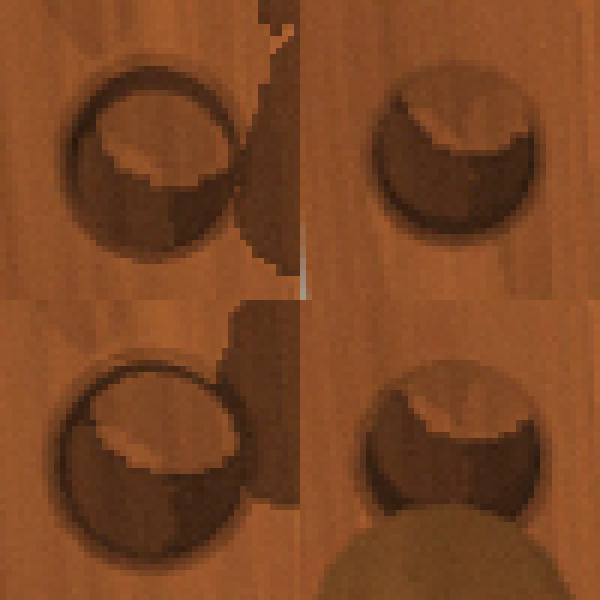

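Both well rims are visible in E and F. In E the centres are at about (321,71) and (325,136). I'll map the rim extremes onto the caddy's top plane and triangulate.

```bash
python3 - <<'E'
from h import *
import pickle
np.set_printoptions(precision=1,suppress=True)
E,F=[pickle.load(open(f+'.pkl','rb'))[0] for f in'EF']
T={}
for n,c,(x0,y0),(l,r,t,b) in(('E0',E,(296,45),(62,242,57,262)),('E1',E,(300,111),(70,240,60,245)),('F0',F,(294,77),(50,250,50,272))):
    f=lambda x,y:(x0+x/6-.5,y0+y/6-.5)
    q=[f(l,(t+b)/2),f(r,(t+b)/2),f((l+r)/2,t),f((l+r)/2,b)]
    P=[plane(c,p,55) for p in q];T[n]=(c,q);print(n,np.mean(P,0),'dia',np.linalg.norm(P[0]-P[1]),np.linalg.norm(P[2]-P[3]))
ctr=lambda n:(T[n][0],np.mean(T[n][1],0))
print(tri([ctr('E0'),ctr('F0')]))
print(F and (-E['R'].T@E['t']),-F['R'].T@F['t'],ctrl.get_state()['ee_pos'])
E
```

```text
E0 [552.4 192.8  55. ] dia 46.290769723185896 49.16354408024601
E1 [559.6  94.2  55. ] dia 46.45911796698415 49.75198251750821
F0 [552.3 193.3  55. ] dia 46.575255265345966 49.44021175987337
(array([552.3, 193.5,  50.5]), [0.1, 0.1])
[556.3 137.4 528.2] [557.1 186.5 471.2] [555.7 105.5 490.9]
```

```bash
python3 - <<'E'
from h import *
import pickle
np.set_printoptions(precision=1,suppress=True)
c,im=pickle.load(open('F.pkl','rb'))
for z in(229,232,274): print(plane(c,(323.5,180.7),z))
hsv=cv2.cvtColor(im,cv2.COLOR_RGB2HSV)
for y in range(184,215,6): print(y,hsv[y,285:362:3].tolist()[0:26:1] if y==202 else '')
print(ctrl.get_state()['ee_pos'])
E
```

```text
[558.3 125.8 229. ]
[558.2 126.5 232. ]
[558.  137.1 274. ]
184 
190 
196 
202 [[77, 14, 129], [81, 15, 123], [73, 19, 118], [77, 19, 121], [12, 125, 124], [14, 183, 117], [14, 186, 115], [13, 178, 113], [13, 184, 119], [14, 184, 119], [13, 179, 124], [13, 178, 116], [13, 172, 110], [14, 187, 108], [14, 179, 114], [14, 182, 112], [14, 187, 109], [14, 174, 114], [14, 186, 118], [13, 185, 105], [15, 180, 99], [12, 188, 157], [12, 192, 158], [12, 195, 152], [86, 16, 126], [85, 12, 125]]
208 
214 
[555.7 105.5 490.9]
```

Converted, 160 mm / 500 = 0.32, 145 mm / 500 = 0.29.

Request:
creep_tool --deltas '{"plan":[[0.08, -0.006, 0, 0, 0, 0], [0.16, -0.006, 0.02, 0, 0, 0], [0.174, -0.006, 0.09, 0, 0, 0], [0.174, -0.006, 0.17, 0, 0, 0], [0.174, -0.006, 0.24, 0, 0, 0], [0.174, -0.006, 0.29, 0, 0, 0], [0.174, -0.006, 0.32, 0, 0, 0], [0.174, -0.006, 0.32, 0, 0, 0], [0.174, -0.006, 0.32, 0, 0, 0], [0.174, -0.006, 0.32, 0, 0, 0]]}'

```text
time_s: 8.15
ee_pos: [553.2, 193.4, 331.3]
ee_rot: [2.221, 2.219, 0.004]
wrist_force: [-0.1, -0.1, -1.1]
width: 32.6
gripper_force: 25.0
```

Request:
creep_tool --deltas '{"plan":[[0, 0, 0.008, 0, 0, 0], [0, 0, 0.016, 0, 0, 0], [0, 0, 0.024, 0, 0, 0], [0, 0, 0.028, 0, 0, 0], [0, 0, 0.032, 0, 0, 0], [0, 0, 0.036, 0, 0, 0], [0, 0, 0.036, 0, 0, 0]]}'

```text
time_s: 8.73
ee_pos: [552.0, 193.8, 310.5]
ee_rot: [-2.221, -2.221, 0.001]
wrist_force: [0.3, 0.1, -1.0]
width: 33.0
gripper_force: 25.0
```

Converted, 12 mm / 500 = 0.024, 9 mm / 500 = 0.018.

Request:
creep_tool --deltas '{"plan":[[0, 0, 0.006, 0, 0, 0], [0, 0, 0.012, 0, 0, 0], [0, 0, 0.018, 0, 0, 0], [0, 0, 0.024, 0, 0, 0], [0, 0, 0.024, 0, 0, 0]]}'

```text
time_s: 9.15
ee_pos: [551.8, 193.7, 298.1]
ee_rot: [-2.221, -2.221, 0.002]
wrist_force: [-1.0, -1.0, -1.9]
width: 33.3
gripper_force: 25.0
```

Request:
creep_tool --deltas '{"plan":[[0, 0, 0.008, 0, 0, 0], [0, 0, 0.016, 0, 0, 0], [0, 0, 0.024, 0, 0, 0], [0, 0, 0.032, 0, 0, 0], [0, 0, 0.036, 0, 0, 0], [0, 0, 0.036, 0, 0, 0], [0, 0, 0.036, 0, 0, 0]]}'

```text
time_s: 9.73
ee_pos: [552.1, 193.8, 280.8]
ee_rot: [-2.221, -2.221, 0.0]
wrist_force: [-0.5, -0.5, -0.8]
width: 33.2
gripper_force: 25.0
```

Converted, 3.5 mm / 500 = 0.007, 2 mm / 500 = 0.004.

Request:
creep_tool --deltas '{"plan":[[0, 0, 0.002, 0, 0, 0], [0, 0, 0.004, 0, 0, 0], [0, 0, 0.007, 0, 0, 0], [0, 0, 0.007, 0, 0, 0], [0, 0, 0.007, 0, 0, 0]]}'

```text
time_s: 10.15
ee_pos: [552.1, 193.8, 277.5]
ee_rot: [-2.221, -2.221, 0.0]
wrist_force: [0.2, 0.1, -1.1]
width: 33.2
gripper_force: 25.0
```

Request:
creep_tool --deltas '{"plan":[[0, 0, 0, 0, 0, 0], [0, 0, 0, 0, 0, 0], [0, 0, 0, 0, 0, 0], [0, 0, 0, 0, 0, 0], [0, 0, 0, 0, 0, 0], [0, 0, 0, 0, 0, 0], [0, 0, 0, 0, 0, 0]]}' --jaw 88

```text
time_s: 10.73
ee_pos: [552.1, 193.8, 277.6]
ee_rot: [2.221, 2.221, 0.0]
wrist_force: [0.8, -0.1, -0.3]
width: 77.6
gripper_force: 0.0
```

Request:
creep_tool --deltas '{"plan":[[0, 0, -0.04, 0, 0, 0], [0, 0, -0.1, 0, 0, 0], [0, 0, -0.18, 0, 0, 0], [0, 0, -0.26, 0, 0, 0], [0, 0, -0.34, 0, 0, 0], [0, 0, -0.41, 0, 0, 0], [-0.05, 0, -0.41, 0, 0, 0], [-0.12, 0, -0.41, 0, 0, 0], [-0.12, 0, -0.41, 0, 0, 0], [-0.12, 0, -0.41, 0, 0, 0], [-0.12, 0, -0.41, 0, 0, 0]]}'

```text
time_s: 11.65
ee_pos: [552.1, 133.8, 482.3]
ee_rot: [-2.222, -2.22, -0.0]
wrist_force: [0.9, -0.0, -0.2]
width: 88.2
gripper_force: 0.0
```

```bash
python3 - <<'E'
from h import *
import pickle
c=ctrl.get_calibration('wrist');im=ctrl.grab_frame('wrist');pickle.dump((c,im),open('G.pkl','wb'))
np.set_printoptions(precision=1,suppress=True)
p=proj(c,(552.4,193.3,149)).astype(int);print(p,ctrl.get_state()['ee_pos'],tool([563.3,-93.3,480]))
x,y=p[0]-60,max(0,p[1]-60)
print(x,y);cv2.imwrite('pics/G.png',cv2.resize(im[y:y+120,x:x+120],None,fx=4,fy=4,interpolation=cv2.INTER_NEAREST)[:,:,::-1])
E
```

```text
[322 129] [552.  134.3 482.2] [-227.6   11.2    2.1]
262 69
```

View pics/G.png

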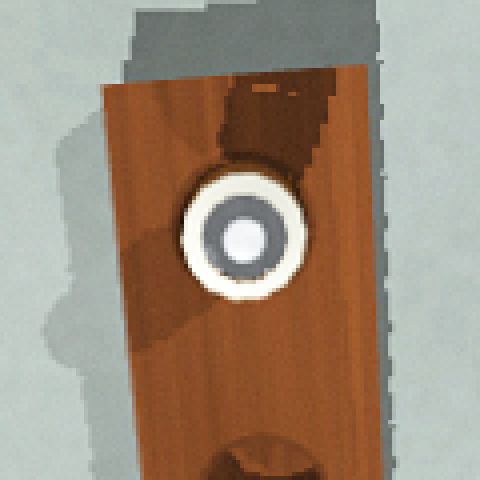

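Salt stands upright in the well: its nut is at (322,129), where I predicted (322,129). Now pepper.

Converted, -227 mm / 500 = -0.454, -220 mm / 500 = -0.44.

Request:
creep_tool --deltas '{"plan":[[-0.07, 0.004, 0, 0, 0, 0], [-0.15, 0.008, 0, 0, 0, 0], [-0.23, 0.012, 0, 0, 0, 0], [-0.31, 0.016, 0, 0, 0, 0], [-0.38, 0.02, 0, 0, 0, 0], [-0.44, 0.022, 0, 0, 0, 0], [-0.454, 0.022, 0, 0, 0, 0], [-0.454, 0.022, 0, 0, 0, 0], [-0.454, 0.022, 0, 0, 0, 0]]}'

```text
time_s: 12.45
ee_pos: [563.3, -92.3, 482.1]
ee_rot: [-2.22, -2.221, -0.0]
wrist_force: [-0.0, 1.0, -0.4]
width: 88.3
gripper_force: 0.0
```

Request:
creep_tool --deltas '{"plan":[[0, 0, 0.05, 0, 0, 0], [0, 0, 0.1, 0, 0, 0], [0, 0, 0.15, 0, 0, 0], [0, 0, 0.18, 0, 0, 0], [0, 0, 0.196, 0, 0, 0], [0, 0, 0.196, 0, 0, 0], [0, 0, 0.196, 0, 0, 0], [0, 0, 0.196, 0, 0, 0]]}'

```text
time_s: 13.12
ee_pos: [563.7, -92.6, 386.1]
ee_rot: [2.219, 2.221, 0.002]
wrist_force: [-0.3, 0.5, 1.1]
width: 87.9
gripper_force: 0.0
```

Request:
creep_tool --deltas '{"plan":[[0, 0, 0, 0, 0, 0], [0, 0, 0, 0, 0, 0], [0, 0, 0, 0, 0, 0], [0, 0, 0, 0, 0, 0], [0, 0, 0, 0, 0, 0], [0, 0, 0, 0, 0, 0], [0, 0, 0, 0, 0, 0], [0, 0, 0, 0, 0, 0], [0, 0, 0, 0, 0, 0], [0, 0, 0, 0, 0, 0], [0, 0, 0, 0, 0, 0], [0, 0, 0, 0, 0, 0]]}' --jaw 20 --squeeze 25

```text
time_s: 14.12
ee_pos: [563.1, -93.2, 384.5]
ee_rot: [-2.221, -2.221, 0.0]
wrist_force: [-0.0, -0.1, 0.0]
width: 32.9
gripper_force: 25.0
```

Converted, 187 mm / 500 = 0.374, -3.5 mm / 500 = -0.007.

Request:
creep_tool --deltas '{"plan":[[0, 0, -0.04, 0, 0, 0], [0, 0, -0.1, 0, 0, 0], [0, 0, -0.16, 0, 0, 0], [0.06, 0, -0.17, 0, 0, 0], [0.13, -0.002, -0.17, 0, 0, 0], [0.21, -0.004, -0.17, 0, 0, 0], [0.28, -0.006, -0.17, 0, 0, 0], [0.34, -0.007, -0.17, 0, 0, 0], [0.374, -0.007, -0.17, 0, 0, 0], [0.374, -0.007, -0.17, 0, 0, 0], [0.374, -0.007, -0.17, 0, 0, 0], [0.374, -0.007, -0.17, 0, 0, 0]]}'

```text
time_s: 15.12
ee_pos: [559.6, 93.4, 469.1]
ee_rot: [-2.221, -2.221, 0.001]
wrist_force: [-0.1, 0.4, -2.2]
width: 33.2
gripper_force: 25.0
```

```bash
python3 - <<'E'
from h import *
import pickle
c=ctrl.get_calibration('wrist');im=ctrl.grab_frame('wrist');pickle.dump((c,im),open('H.pkl','wb'))
np.set_printoptions(precision=1,suppress=True)
print(ctrl.get_state()['ee_pos'],tool([559.6,93.8,331]))
E
```

```text
[559.7  93.  469.2] [  0.9   0.  138.2]
```

Converted, 138 mm / 500 = 0.276, 125 mm / 500 = 0.25.

Request:
creep_tool --deltas '{"plan":[[0.001, 0, 0.06, 0, 0, 0], [0.001, 0, 0.13, 0, 0, 0], [0.001, 0, 0.2, 0, 0, 0], [0.001, 0, 0.25, 0, 0, 0], [0.001, 0, 0.276, 0, 0, 0], [0.001, 0, 0.276, 0, 0, 0], [0.001, 0, 0.276, 0, 0, 0]]}'

```text
time_s: 15.75
ee_pos: [559.7, 93.2, 331.1]
ee_rot: [-2.223, -2.219, 0.002]
wrist_force: [0.4, 0.5, -2.3]
width: 33.3
gripper_force: 25.0
```

Request:
creep_tool --deltas '{"plan":[[0, 0, 0.008, 0, 0, 0], [0, 0, 0.016, 0, 0, 0], [0, 0, 0.024, 0, 0, 0], [0, 0, 0.032, 0, 0, 0], [0, 0, 0.04, 0, 0, 0], [0, 0, 0.04, 0, 0, 0]]}'

```text
time_s: 16.25
ee_pos: [559.3, 94.4, 310.7]
ee_rot: [-2.221, -2.221, 0.001]
wrist_force: [-0.5, -0.1, -3.3]
width: 32.9
gripper_force: 25.0
```

Request:
creep_tool --deltas '{"plan":[[0, 0, 0.006, 0, 0, 0], [0, 0, 0.012, 0, 0, 0], [0, 0, 0.018, 0, 0, 0], [0, 0, 0.024, 0, 0, 0], [0, 0, 0.024, 0, 0, 0]]}'

```text
time_s: 16.67
ee_pos: [559.3, 94.3, 298.7]
ee_rot: [-2.221, -2.221, 0.001]
wrist_force: [-0.8, -0.4, -2.8]
width: 32.8
gripper_force: 25.0
```

Converted, 21 mm / 500 = 0.042, 20 mm / 500 = 0.04.

Request:
creep_tool --deltas '{"plan":[[0, 0, 0.008, 0, 0, 0], [0, 0, 0.016, 0, 0, 0], [0, 0, 0.024, 0, 0, 0], [0, 0, 0.032, 0, 0, 0], [0, 0, 0.036, 0, 0, 0], [0, 0, 0.04, 0, 0, 0], [0, 0, 0.042, 0, 0, 0], [0, 0, 0.042, 0, 0, 0], [0, 0, 0.042, 0, 0, 0]]}'

```text
time_s: 17.42
ee_pos: [559.7, 94.3, 278.6]
ee_rot: [2.221, 2.221, 0.0]
wrist_force: [-0.0, -0.1, -2.3]
width: 33.0
gripper_force: 25.0
```

Request:
creep_tool --deltas '{"plan":[[0, 0, 0, 0, 0, 0], [0, 0, 0, 0, 0, 0], [0, 0, 0, 0, 0, 0], [0, 0, 0, 0, 0, 0], [0, 0, 0, 0, 0, 0], [0, 0, 0, 0, 0, 0], [0, 0, 0, 0, 0, 0]]}' --jaw 88

```text
time_s: 18.0
ee_pos: [559.6, 94.3, 278.6]
ee_rot: [2.221, 2.221, 0.0]
wrist_force: [-0.2, -0.4, -0.4]
width: 77.7
gripper_force: 0.0
```

Request:
creep_tool --deltas '{"plan":[[0, 0, -0.04, 0, 0, 0], [0, 0, -0.1, 0, 0, 0], [0, 0, -0.18, 0, 0, 0], [0, 0, -0.26, 0, 0, 0], [0, 0, -0.34, 0, 0, 0], [-0.08, -0.02, -0.41, 0, 0, 0], [-0.16, -0.04, -0.41, 0, 0, 0], [-0.16, -0.04, -0.41, 0, 0, 0], [-0.16, -0.04, -0.41, 0, 0, 0]]}'

```text
time_s: 18.75
ee_pos: [539.3, 12.2, 484.6]
ee_rot: [2.224, 2.216, 0.001]
wrist_force: [0.8, 0.0, 0.1]
width: 88.0
gripper_force: 0.0
```

```bash
python3 - <<'E'
from h import *
import pickle
c=ctrl.get_calibration('wrist');im=ctrl.grab_frame('wrist')
print(proj(c,(559.6,93.9,149)),ctrl.get_state()['ee_pos'])
cv2.imwrite('pics/I.png',im[:300,150:500,::-1])
E
```

```text
[339.91750024 107.67631131] [539.41431782  13.46844674 483.52115674]
```

View pics/I.png

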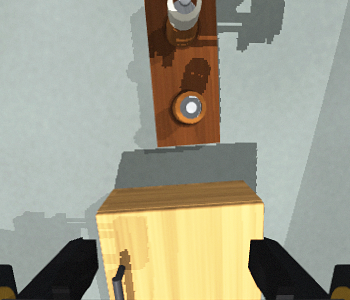

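Pepper also stands upright in its well, with its nut at (340,107) as predicted. Now I'll go to the bar with the yaw set to the box.

Converted, -178 mm / 500 = -0.356, -170 mm / 500 = -0.34, -0.075 rad / 4 = -0.0188.

Request:
creep_tool --deltas '{"plan":[[-0.07, -0.024, 0, 0, 0, -0.005], [-0.14, -0.05, 0, 0, 0, -0.01], [-0.21, -0.076, 0, 0, 0, -0.015], [-0.28, -0.1, 0.04, 0, 0, -0.0188], [-0.34, -0.124, 0.1, 0, 0, -0.0188], [-0.356, -0.13, 0.17, 0, 0, -0.0188], [-0.356, -0.13, 0.24, 0, 0, -0.0188], [-0.356, -0.13, 0.28, 0, 0, -0.0188], [-0.356, -0.13, 0.28, 0, 0, -0.0188], [-0.356, -0.13, 0.28, 0, 0, -0.0188]]}' --jaw 88

```text
time_s: 19.63
ee_pos: [474.6, -162.6, 342.0]
ee_rot: [-2.133, -2.301, 0.001]
wrist_force: [0.6, -0.1, 0.7]
width: 87.8
gripper_force: 0.0
```

```bash
python3 - <<'E'
from h import *
np.set_printoptions(precision=2,suppress=True)
c=ctrl.get_calibration('wrist');im=ctrl.grab_frame('wrist')
s=ctrl.get_state();print(s['ee_pos'],tool([474.5,-164.5,304]),Ro.from_rotvec(s['ee_rot']).as_matrix()[:,1])
E
```

```text
[ 475.23 -163.01  343.8 ] [-1.45 -0.82 39.8 ] [ 1.    0.08 -0.  ]
```

Careful with the scale: shifts go in shares of 50 cm and turns go in shares of 4 rad. That gives: 39.5 mm / 500 = 0.079, 37 mm / 500 = 0.074.

Request:
creep_tool --deltas '{"plan":[[-0.002, -0.001, 0.02, 0, 0, 0], [-0.002, -0.001, 0.04, 0, 0, 0], [-0.002, -0.001, 0.06, 0, 0, 0], [-0.002, -0.001, 0.074, 0, 0, 0], [-0.002, -0.001, 0.079, 0, 0, 0], [-0.002, -0.001, 0.079, 0, 0, 0], [-0.002, -0.001, 0.079, 0, 0, 0]]}'

```text
time_s: 20.27
ee_pos: [474.2, -164.8, 304.0]
ee_rot: [-2.137, -2.303, 0.0]
wrist_force: [0.0, 0.5, -0.8]
width: 88.0
gripper_force: 0.0
```

Request:
creep_tool --deltas '{"plan":[[0, 0, 0, 0, 0, 0], [0, 0, 0, 0, 0, 0], [0, 0, 0, 0, 0, 0], [0, 0, 0, 0, 0, 0], [0, 0, 0, 0, 0, 0], [0, 0, 0, 0, 0, 0], [0, 0, 0, 0, 0, 0], [0, 0, 0, 0, 0, 0], [0, 0, 0, 0, 0, 0], [0, 0, 0, 0, 0, 0], [0, 0, 0, 0, 0, 0], [0, 0, 0, 0, 0, 0]]}' --jaw 4 --squeeze 20

```text
time_s: 21.27
ee_pos: [472.7, -164.9, 303.7]
ee_rot: [-2.132, -2.3, 0.007]
wrist_force: [-10.4, -1.5, 13.3]
width: 10.7
gripper_force: 18.5
```

Request:
creep_tool --deltas '{"plan":[[0, 0, 0, 0, 0, 0], [0, 0, 0, 0, 0, 0], [0, 0, 0, 0, 0, 0], [0, 0, 0, 0, 0, 0]]}'

```text
time_s: 21.6
ee_pos: [472.6, -164.9, 303.8]
ee_rot: [-2.133, -2.3, 0.006]
wrist_force: [-12.5, -1.2, 8.9]
width: 10.9
gripper_force: 19.1
```

Converted, -71 mm / 500 = -0.142, 31.4 mm / 500 = 0.0628.

Request:
creep_tool --deltas '{"plan":[[0, -0.003, 0, 0, 0, 0], [0, 0, -0.012, 0, 0, 0], [0, 0.004, -0.025, 0, 0, 0], [0, 0.0126, -0.05, 0, 0, 0], [0, 0.0228, -0.074, 0, 0, 0], [0, 0.0346, -0.098, 0, 0, 0], [0, 0.0478, -0.12, 0, 0, 0], [0, 0.0628, -0.142, 0, 0, 0], [0, 0.0628, -0.142, 0, 0, 0], [0, 0.0628, -0.142, 0, 0, 0]]}'

```text
time_s: 22.43
ee_pos: [506.3, -162.3, 375.7]
ee_rot: [2.134, 2.302, 0.001]
wrist_force: [3.2, -3.3, -5.7]
width: 10.0
gripper_force: 20.2
```

```bash
python3 - <<'E'
from h import *
s=ctrl.get_state();print(s['ee_pos'],s['wrist_force'],s['width'],s['gripper_force'])
E
```

```text
[ 506.30441697 -162.33875745  375.74298852] [ 3.15879564 -3.27559152 -5.72877967] 9.959702989722837 20.15333890914917
```

Converted, 57.4 mm / 500 = 0.1148, -53 mm / 500 = -0.106.

Request:
creep_tool --deltas '{"plan":[[0, 0.008, -0.011, 0, 0, 0], [0, 0.016, -0.021, 0, 0, 0], [0, 0.034, -0.04, 0, 0, 0], [0, 0.052, -0.059, 0, 0, 0], [0, 0.072, -0.076, 0, 0, 0], [0, 0.093, -0.092, 0, 0, 0], [0, 0.1148, -0.106, 0, 0, 0], [0, 0.1148, -0.106, 0, 0, 0], [0, 0.1148, -0.106, 0, 0, 0], [0, 0.1148, -0.106, 0, 0, 0]]}'

```text
time_s: 23.27
ee_pos: [562.9, -158.5, 425.0]
ee_rot: [-2.136, -2.301, 0.002]
wrist_force: [7.8, -4.7, -15.6]
width: 9.8
gripper_force: 21.0
```

```bash
python3 - <<'E'
from h import *
s=ctrl.get_state();print(s['ee_pos'],s['wrist_force'],s['width'],s['gripper_force'])
im=ctrl.grab_frame('scene');cv2.imwrite('pics/S.png',cv2.resize(im[120:320,180:420],None,fx=3,fy=3)[:,:,::-1])
E
```

```text
[ 562.90326627 -158.47839719  424.95476117] [  7.80754442  -4.73082198 -15.56960306] 9.832031520284634 20.97077786922455
```

View pics/S.png

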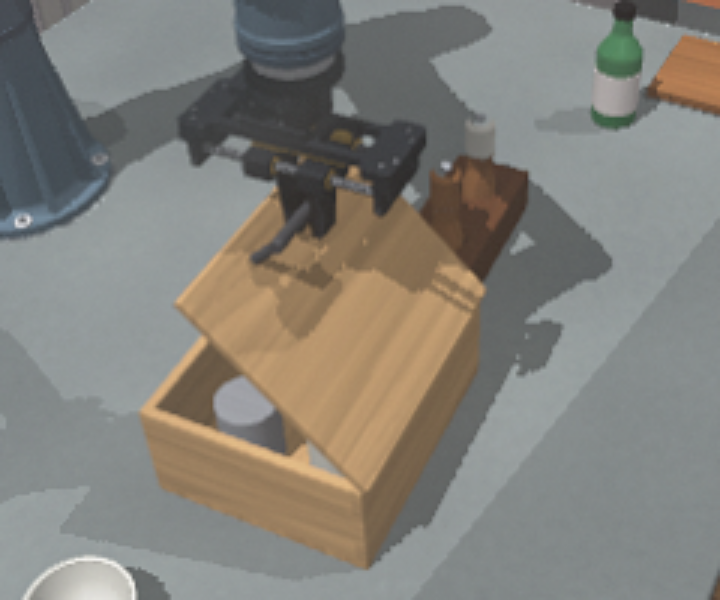

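The lid stands open at about 45° with the gripper on the bar. The lid's front corner is at crop pixel (178,303), which is full-image (239,221). I'll check the angle by casting that pixel onto the vertical plane of the lid's end.

```bash
python3 - <<'E'
from h import *
c=ctrl.get_calibration('scene');u=np.array([.9972,.0746,0]);n=np.array([-.0746,.9972,0])
h=np.array([677,-279.5,110.]);o,d=ray(c,(239.2,220.8))
X=o+d*((h-o)@n)/(d@n);r=X-h;print(X,np.hypot(r@u,r[2]),np.arctan2(r[2],-(r@u)))
for a in(.698,.785,.873):print(a,proj(c,h-u*220*np.cos(a)+[0,0,220*np.sin(a)]),proj(c,h-u*220*np.cos(a)+u*12*np.sin(a)+[0,0,220*np.sin(a)+12*np.cos(a)]))
s=ctrl.get_state();print(s['ee_pos'],s['wrist_force'],s['joint_velocities'].round(3))
E
```

```text
[ 529.44747974 -290.53832532  269.51801578] 217.5752676477706 0.8229606603769585
0.698 [233.07166359 223.98151487] [235.16240816 222.06673619]
0.785 [236.69224988 221.15387458] [239.18707519 219.49204801]
0.873 [241.00197901 218.72207201] [243.90191201 217.3439944 ]
[ 562.84606103 -158.49498118  424.91896301] [  7.0733037   -5.12867391 -14.33405614] [-0.002 -0.001  0.005  0.001 -0.001  0.   ]
```

Both checks put the lid at about 0.77 rad, inside the limits, with the arm still and holding it. Handing in.

```bash
python3 -c "
from plant import ctrl
print(ctrl.close_job())"
```

```text
the job is handed in; nothing more can be done
None
```

I handed the job in at about 23 s: both mills stand upright in the caddy wells, and the gripper is holding the lid still at about 0.77 rad (44°). The hand-in call returned no verdict.

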